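Blue-light plate viewer: set the eye shield, then hold the knob on its third click

ROBOT

A 6-joint arm with a two-finger parallel gripper is mounted at the origin on the work surface. World frame = base frame: x ahead of the robot, y to its left, z up, the work surface at z = 0. Lengths are in m, angles in degrees, forces in N, time in s.
With the tool pointing down it reaches from about 0.375 to 0.9 m from the base axis. Payload 3.1 kg.
Tool frame: the origin (TCP) lies at the very end of the fingers, on their centre line; the grasp point (between the pads) lies grip_point_offset behind it (grip_point_offset is the distance from the TCP to the grasp point, in m); z points along the fingers, y is the line along which they close (so a half turn about z gives the same grasp; the last joint's range is limited). The gripper opens to 87 mm and grips with 3 to 60 N. Pads are 19 mm wide; open, the fingers measure 117 mm over their backs; the gripper's body (75 mm by 190 mm) begins 51 mm behind the grasp point.
Start: joints at [62.882, 30.224, 82.088, -0, 67.689, -10.227], TCP at [0.182, 0.598, 0.223] pointing down, gripper open.
Joint ranges: [-176.69, 176.69], [-43.24, 126.21], [12.49, 139.97], [-82, 262], [0, 151.66], [-163.58, 163.58]. Speed limits (degrees/s): [159.86, 159.86, 180, 180, 180, 180].

INTERFACE

Orientations are given as a 3x3 rotation matrix whose columns are the frame's x, y, z axes.
In Python, from rig import * gives the robot as it stands.
- The arm moves only by the tool move_arm, never from a script. Its argument "increments" is a list of rows, each a list of 3 entries, a list of its own where there are three numbers: the shift along the tool's x, y, z in units of 30 mm (1.0 is 30 mm), then the turn, a rotation vector about the tool's x, y, z in units of 120 degrees (1.0 is 120 degrees), then the closure, from 0 (fully open) to 1 (shut). A call has 1 to 20 rows; each row shifts and turns the commanded pose from where the row before left it, along the tool's axes as they then stand; what a row does not reach is not made up. A row lasts 1/12 s, in which the tool goes at most 41.7 mm and 7.16 degrees, less where a joint would pass 70% of its speed; a pose out of reach is approached as far as the arm can. A call with a number of a shift or a turn outside -1 to 1 is refused whole. A call with a gripper value outside its range is refused whole. The fingers move at their own pace and stop on an object; the grip force is fixed at half the most. Time passes only in rows, so rows that do not move let the fingers close. It gives the time, the measured TCP pose, the force, the opening and the grip force at its end, in the units of the state.
- read_state(): the state, without advancing time (a new reading comes with each control period).
- capture(name): name is "side" or "top"; returns a dict with "img" (420x560x3 uint8, red, green, blue), "mtx" (3x3 intrinsics, pixels), "eye" and "rotation" of the camera in the world. Camera axes: x right, y down, z forward; pixel columns grow to the right and rows downward; lengths in m; the calibration is good to about 2 mm. A picture is of the moment at which its call begins. There is no depth.
- hand_in(): hands the job in; it is judged then, once.
Trained networks look in a picture, given as the dict that the camera call returned (one of the last four; its "shot" number tells which), for a name from the list of things; names that differ only in an ending like _2 or _b are one class to them, and where a whole thing is asked for, a point or a joint stands for the part that bears it (a point fixed in the world has none). Each returns a list of dicts, best first, with "confidence" (0 to 1); they miss things now and then, are a little off and sometimes report something else, mostly with a low value. They report only what shows in the picture. A call takes as long as a camera call.
- search_frame(picture, label): "extent" ([left, top, right, bottom] as shares, 0 to 1, of the picture: columns of its width, rows of its height, round what is visible of it).
- pinpoint(picture, label): "xy" ([column, row] as shares, 0 to 1, of the picture: columns of its width, rows of its height: a listed point, or the origin of a listed thing).
The state is a dict: "time_s": time; "joint_positions": joint angles; "qvel": joint speeds; "tau": joint torques, N m; "position": TCP position; "tcp_rot": TCP orientation; "force": force on the tool from outside, world axes, zero at the start; "moment": the same for the moment, N m; "opening": opening from 0.0 (shut) to 1.0 (fully open); "grasp_force": force on a finger pad.
Only numpy, scipy, OpenCV 4.12 (cv2) and the standard library are available. Lean on these libraries where they do the work, as an engineer would, in place of code of your own. Each camera call takes 0.05 s, during which the arm holds its last target. There are 200 camera calls.

TASK

First, with the light still off, bring the raised amber eye shield of the blue-light viewer down and leave it standing at 45 degrees over the culture dish. Then turn the spring-return brightness knob clockwise by feel to its third click, not past it, and keep holding it there: the light burns only while the knob is held, so finish with the gripper still holding it on the third click. Leave the dish and the other things on the bench where they are.

Things in the scene. Friction and masses are not known exactly. Their poses are not given: they have to be found in the camera images.
- viewer: Ivory box fixed on the bench, 280 (x) by 260 mm (y), flat deck 55 mm above the bench. Origin: centre of its underside; its front is its -x side, more or less towards the robot; z up. On the deck: a dark blue window (130 by 200 mm, centred 30 mm towards +x) and along the front edge a 60 mm grey control strip with the knob (the small lamp and rocker there are not needed).
- shield_hinge (a point): Middle of the shield's hinge line, fixed on the viewer 122 mm from its centre towards its +x (rear), 82 mm above the bench; same axes as the viewer. The hinge line runs along y; two grey cheeks (32 x 12 mm, tops 91 mm above the bench) carry its ends, 122 mm either side.
- shield (a joint): Angle of the amber shield above horizontal, rad: 0 flat over the window, 0.785 = 45 degrees, 1.57 upright, stop at 1.75; starts raised, 1.1 to 1.65. A stiff friction hinge (0.42 N m, plus the shield's weight of 0.16 to 0.25 kg) keeps it where it is left. Coming down, its free edge swings towards the viewer's front (the robot).
- shield_edge (a point): Middle of the shield's free edge. Clear amber sheet 222 mm wide, 5 mm thick, 160 mm from hinge line to free edge, its last 14 mm a 10 mm thick pull edge over the full width. Axes move with the shield: x from free edge to hinge, z out of the outer face (up when flat, away from the robot when upright). The hinge line and this point lie at mid-thickness.
- knob_axis (a point): Point on the deck on the knob's upright axis, 108 mm in front of the viewer's centre and 80 mm to its right (viewer's -y), 55 mm above the bench; same axes as the viewer.
- knob_grip (a point): Grip point inside the knob's bar on the knob's axis, 80 mm above the bench. The knob: a round black skirt 44 mm across (top 63 mm above the bench) with an upright bar 40 mm long and 11 mm wide, from 63 to 89 mm above the bench. Turns with the knob: x along the bar towards the end with the white pointer line, z up.
- knob (a joint): Knob angle, rad, growing clockwise from above; starts at 0 = off (pointer 1.0 rad anticlockwise of the viewer's +x). Clicks at 0.4, 0.8, 1.2 (third), 1.6, 2.0 (stop); white deck marks at off (longer) and each click. A spring (0.11 N m at off, 0.15 at 2.0) always returns it; each click adds a ripple of 0.06 N m: stiffest 0.1 rad past a click, lightest 0.1 rad before the next.
- dish: Loose bystander: a lidded round culture dish, 90 mm across, 15 mm high, 45 g, lying on the window; origin at the centre of its underside. To be left there.
- timer: Loose bystander: a small sand timer standing on the bench left of the viewer, 34 mm across, 92 mm high; origin at the centre of its underside.
- rack: Loose bystander: a frosted white tube rack with small tubes right of the viewer, 152 by 80 mm, 30 mm high (tube caps to 43 mm); origin at the centre of its underside.
- rotor_lid: Loose bystander: a round black rotor lid with a red hub lying on the bench left of the viewer, 116 mm across, 26 mm high; origin at the centre of its underside.

How it is judged:
By the outcome, as a careful person would: the job done as asked, in the order asked, and still so for the second after the job is handed in, while the arm keeps its last pose, push and grip.
It also fails if it takes over 72 s, if anything falls off the work surface, if the arm or the gripper's body presses on something with over 40 N, if the wrist force passes 120 N, or if a joint passes its speed limit or range.

## Working session

There is one attempt and no reset: what is moved stays moved. The work goes in short steps, Python scripts to look and compute and a tool call to move; the robot and the scene stay as the last step left them, time stands still between calls to the robot, and variables do not carry over. Pictures are saved under pics/ and viewed, at most 10 in all, crops included, and the job is handed in when it is done.

Besides the shell and the picture viewer there is one more tool, called after "Request:" by a JSON object that holds its "api" and its "payload". move_arm: Moves the arm, as the interface text tells. Its arguments: {"type":"object","properties":{"increments":{"type":"array"}},"required":["increments"]}

```bash
ls; mkdir -p pics
cat > h.py <<'E'
from rig import *
import numpy as np, cv2
np.set_printoptions(precision=4,suppress=True)
def ray(c,xy):
    p=np.array([xy[0]*560,xy[1]*420,1.]); d=np.array(c["rotation"])@np.linalg.inv(np.array(c["mtx"]))@p
    return np.array(c["eye"]),d/np.linalg.norm(d)
def atz(c,xy,z):
    e,d=ray(c,xy); return e+d*(z-e[2])/d[2]
def proj(c,P):
    q=np.array(c["mtx"])@np.array(c["rotation"]).T@(np.array(P)-np.array(c["eye"])); return q[:2]/q[2]
def tri(a,b):
    A=np.zeros((3,3));B=np.zeros(3)
    for e,d in (a,b):
        M=np.eye(3)-np.outer(d,d);A+=M;B+=M@e
    return np.linalg.solve(A,B)
E
python3 - <<'E'
from h import *
cs={n:capture(n) for n in("side","top")}
for n,c in cs.items():
    print(n,np.array(c["eye"]),np.array(c["rotation"]).tolist(),np.array(c["mtx"]).tolist())
Z=dict(viewer=0,shield_hinge=.082,knob_axis=.055,knob_grip=.08,dish=.055,timer=0,rack=0,rotor_lid=0,shield_edge=None)
for l,z in Z.items():
    r={}
    for n,c in cs.items():
        p=pinpoint(c,l)
        if p:
            r[n]=ray(c,p[0]["xy"]); print(l,n,round(p[0]["confidence"],2),np.array(p[0]["xy"])*[560,420], atz(c,p[0]["xy"],z) if z is not None else '')
    if len(r)==2: print('   tri',tri(*r.values()))
cv2.imwrite("pics/a.png",np.vstack([cs["side"]["img"],cs["top"]["img"]])[:,:,::-1][:, :][::1])
cv2.imwrite("pics/s.png",cs["side"]["img"][:,:,::-1]);cv2.imwrite("pics/t.png",cs["top"]["img"][:,:,::-1])
s=read_state();print(s)
import rig;print(getattr(rig,'grip_point_offset',None),[x for x in dir(rig) if x[0]!='_'])
E
```

```text
pics
side [ 0.079  -0.6607  0.548 ] [[0.8114325986253973, -0.26827820794412427, 0.51923399448642], [-0.5844459712508407, -0.37279276396934824, 0.7207277307144183], [0.0002111319397383301, -0.8882861916490556, -0.4592903190237315]] [[483.33450881614937, 0.0, 287.69234253390795], [0.0, 483.33450881614937, 212.89878974057288], [0.0, 0.0, 1.0]]
top [0.4913 0.021  1.2004] [[-0.011841509192146812, -0.9951811556517691, 0.09733573904615357], [-0.99974735451273, 0.013642994024674008, 0.017863254430254657], [-0.01910512509379631, -0.097099619719396, -0.9950912812629297]] [[456.1577695589774, 0.0, 286.19461666780245], [0.0, 456.1577695589774, 218.36593797976508], [0.0, 0.0, 1.0]]
viewer side 0.75 [277.424 268.8  ] [0.5382 0.0121 0.    ]
viewer top 0.97 [295.176 243.684] [0.5415 0.0198 0.    ]
   tri [ 0.5424  0.0194 -0.0056]
shield_hinge top 0.62 [301.392 191.814] [0.6663 0.0027 0.082 ]
knob_axis side 0.94 [247.576 283.5  ] [ 0.4244 -0.0625  0.055 ]
knob_axis top 0.7 [327.992 286.986] [ 0.4308 -0.0602  0.055 ]
   tri [ 0.4287 -0.0593  0.0515]
knob_grip side 0.92 [248.024 270.312] [ 0.4277 -0.06
[... 635 characters left out ...]
  tri [ 0.5984 -0.      0.2287]
{'time_s': 1.0, 'joint_positions': array([ 62.8826,  30.2224,  82.0881,   0.0005,  67.6919, -10.2276]), 'qvel': array([ 0.0051,  0.013 ,  0.0223, -0.0886,  0.0329,  0.088 ]), 'tau': array([ -0.0005, -44.0014, -17.6991,   0.0632,   0.0504,  -0.    ]), 'position': array([0.1815, 0.598 , 0.2226]), 'tcp_rot': array([[-0.9569,  0.2905, -0.    ],
       [ 0.2905,  0.9569, -0.    ],
       [ 0.    , -0.    , -1.    ]]), 'force': array([ 0.0474, -0.1204, -0.1916]), 'moment': array([ 0.0909, -0.0258,  0.013 ]), 'grasp_force': 0.0, 'opening': 1.0006272152181563}
0.0187 ['PlanningError', 'capture', 'grip_point_offset', 'hand_in', 'pinpoint', 'read_state', 'search_frame']
```

View pics/s.png

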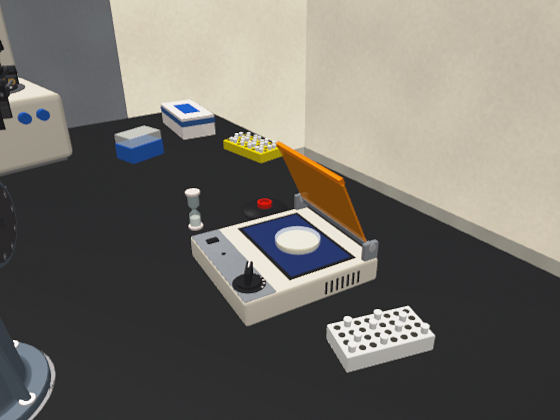

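View pics/t.png

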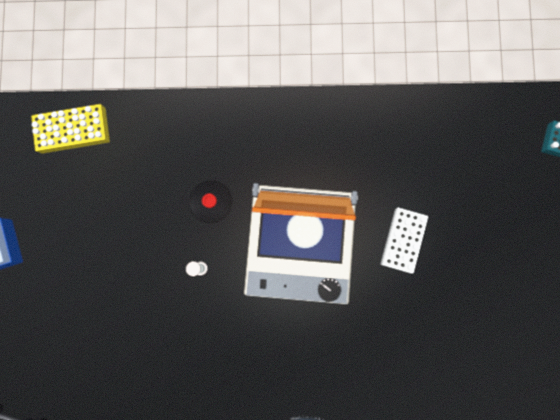

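The side view shows the amber shield at about 65° over the dish, with its free edge at (305,158). The top view shows the viewer turned by about -5°, with the knob at (329,290). I'll fit the viewer pose next.

```bash
cat > fit.py <<'E'
from h import *
from scipy.optimize import least_squares
cs={n:capture(n) for n in("side","top")}
L=dict(shield_hinge=(.122,0,.082),knob_axis=(-.108,-.08,.055),knob_grip=(-.108,-.08,.08),viewer=(0,0,0))
obs=[]
for l,P in L.items():
    for n,c in cs.items():
        p=pinpoint(c,l)
        if p and p[0]["confidence"]>.5: obs.append((c,P,np.array(p[0]["xy"])*[560,420],.5 if l=="viewer" else 1))
# ivory silhouette in top: lines of the deck outline
c=cs["top"]
for P,px in {(-.14,.13,.055):(246,295),(-.14,-.13,.055):(349,303)}.items(): obs.append((c,P,np.array(px),1))
def W(v,P):
    s,k=np.sin(v[2]),np.cos(v[2]); return np.array([v[0]+k*P[0]-s*P[1],v[1]+s*P[0]+k*P[1],P[2]])
r=least_squares(lambda v:np.concatenate([w*(proj(c,W(v,P))-o) for c,P,o,w in obs]),[.54,.01,-.08],loss="soft_l1")
v=r.x;print(v,np.degrees(v[2]))
for c,P,o,w in obs: print(P,o,proj(c,W(v,P)))
for l in L:print(l,W(v,L[l]))
out=[]
for n,c in cs.items():
    im=cv2.resize(np.ascontiguousarray(c["img"][:,:,::-1]),None,fx=4,fy=4,interpolation=cv2.INTER_CUBIC)
    def ln(pts): cv2.polylines(im,[np.int32([(proj(c,W(v,p))+.5)*4 for p in pts])],True,(0,255,0),1)
    ln([(a,b,.055) for a,b in((-.14,-.13),(-.14,.13),(.14,.13),(.14,-.13))])
    ln([(a,b,.055) for a,b in((-.035,-.1),(-.035,.1),(.095,.1),(.095,-.1))])
    for a in(1.05,1.13,1.21): ln([(.122-.16*np.cos(a),b,.082+.16*np.sin(a)) for b in(-.111,.111)])
    x,y=(proj(c,W(v,(0,0,.12)))*4).astype(int); out.append(im[y-270:y+270,x-260 if n=="top" else x-400:][:, :520 if n=="top" else 760])
    cv2.imwrite(f"pics/fit_{n}.png",out[-1])
E
python3 fit.py
```

```text
[ 0.5407  0.0064 -0.0906] -5.19261889254986
(0.122, 0, 0.082) [331.912 217.602] [331.4643 219.216 ]
(0.122, 0, 0.082) [303.576 192.108] [304.3741 193.4152]
(-0.108, -0.08, 0.055) [247.184 283.08 ] [248.588  283.4962]
(-0.108, -0.08, 0.055) [329.784 291.018] [329.3766 288.9762]
(-0.108, -0.08, 0.08) [245.224 269.682] [248.0472 271.4759]
(-0.108, -0.08, 0.08) [333.592 290.094] [330.1501 289.5627]
(0, 0, 0) [281.176 268.086] [280.0218 269.699 ]
(0, 0, 0) [302.176 193.116] [300.2572 243.9555]
(-0.14, 0.13, 0.055) [246 295] [244.1063 295.1286]
(-0.14, -0.13, 0.055) [349 303] [348.6869 303.644 ]
shield_hinge [ 0.6622 -0.0046  0.082 ]
knob_axis [ 0.4259 -0.0635  0.055 ]
knob_grip [ 0.4259 -0.0635  0.08  ]
viewer [0.5407 0.0064 0.    ]
```

View pics/fit_top.png

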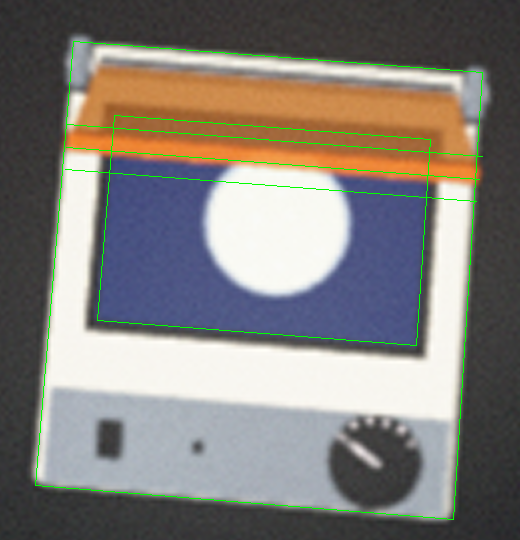

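View pics/fit_side.png

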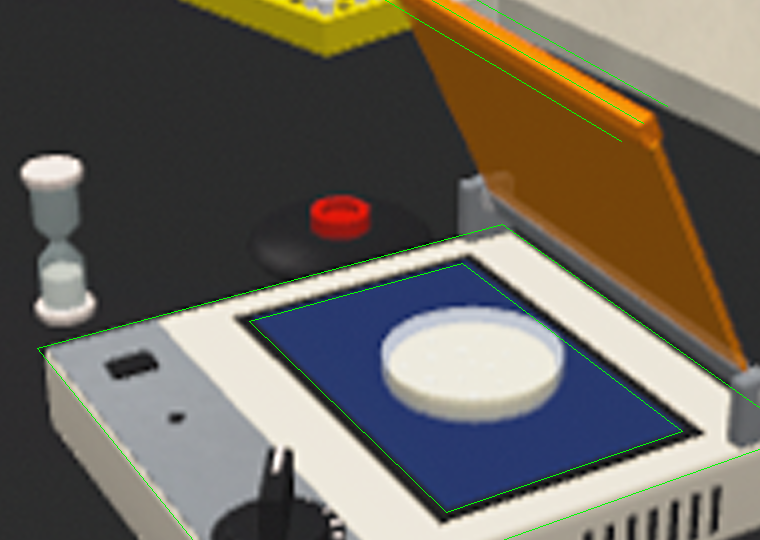

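```bash
cat > plan.py <<'E'
from h import *
from scipy.linalg import logm,expm
from scipy.spatial.transform import Rotation as R
TH=-.0906; ux=np.array([np.cos(TH),np.sin(TH),0]); uy=np.array([-ux[1],ux[0],0]); uz=np.array([0,0,1.])
H=np.array([.6622,-.0046,.082])
def shield(a_deg,d):   # TCP at d from hinge along the sheet
    a=np.radians(a_deg); z=np.cos(a)*ux-np.sin(a)*uz; x=uy
    return H-d*z, np.c_[x,np.cross(z,x),z]
def down(p,yaw_deg):
    t=np.radians(yaw_deg); x=np.array([np.cos(t),np.sin(t),0]); z=-uz
    return np.array(p,float), np.c_[x,np.cross(z,x),z]
def T(p,r):
    M=np.eye(4);M[:3,:3]=r;M[:3,3]=p;return M
def plan(A,B,n):
    D=np.linalg.inv(T(*A))@T(*B); S=expm(np.real(logm(D))/n)
    w=R.from_matrix(S[:3,:3]).as_rotvec(); M=T(*A); path=[]
    for i in range(n): M=M@S; path.append(M[:3,3])
    print(n,"x shift",(S[:3,3]/.03).round(4),"turn",(w/np.radians(120)).round(4),"deg/row",np.degrees(np.linalg.norm(w)).round(2)); print("  path",np.array(path)[::max(1,n//5)].round(3).tolist())
def cur():
    s=read_state(); return np.array(s["position"]),np.array(s["tcp_rot"])
E
python3 - <<'E'
from plan import *
plan(cur(),shield(65,.22),40); plan(cur(),shield(65,.22),60)
plan(shield(65,.22),shield(65,.142),6); plan(shield(65,.142),shield(45,.142),20)
E
```

```text
40 x shift [-0.6429 -0.0163 -0.0201] turn [-0.0044 -0.0036  0.016 ] deg/row 2.04
  path [[0.2, 0.592, 0.223], [0.337, 0.522, 0.232], [0.449, 0.417, 0.247], [0.528, 0.286, 0.262], [0.568, 0.138, 0.275]]
60 x shift [-0.4287 -0.0084 -0.0129] turn [-0.0029 -0.0024  0.0107] deg/row 1.36
  path [[0.194, 0.594, 0.223], [0.331, 0.526, 0.232], [0.445, 0.422, 0.246], [0.526, 0.292, 0.262], [0.568, 0.145, 0.275]]
6 x shift [-0.     -0.      0.4333] turn [ 0.  0. -0.] deg/row 0.0
  path [[0.575, 0.003, 0.27], [0.581, 0.003, 0.258], [0.586, 0.002, 0.246], [0.591, 0.002, 0.234], [0.597, 0.001, 0.222], [0.602, 0.001, 0.211]]
20 x shift [ 0.     -0.0826  0.0007] turn [-0.0083  0.     -0.    ] deg/row 1.0
  path [[0.6, 0.001, 0.21], [0.591, 0.002, 0.205], [0.583, 0.003, 0.2], [0.575, 0.003, 0.194], [0.568, 0.004, 0.188]]
```

Request:
{"api": "move_arm", "payload": {"increments": [[[-0.643,-0.016,-0.02],[-0.0044,-0.0036,0.016],0],[[-0.643,-0.016,-0.02],[-0.0044,-0.0036,0.016],0],[[-0.643,-0.016,-0.02],[-0.0044,-0.0036,0.016],0],[[-0.643,-0.016,-0.02],[-0.0044,-0.0036,0.016],0],[[-0.643,-0.016,-0.02],[-0.0044,-0.0036,0.016],0],[[-0.643,-0.016,-0.02],[-0.0044,-0.0036,0.016],0],[[-0.643,-0.016,-0.02],[-0.0044,-0.0036,0.016],0],[[-0.643,-0.016,-0.02],[-0.0044,-0.0036,0.016],0],[[-0.643,-0.016,-0.02],[-0.0044,-0.0036,0.016],0],[[-0.643,-0.016,-0.02],[-0.0044,-0.0036,0.016],0],[[-0.643,-0.016,-0.02],[-0.0044,-0.0036,0.016],0],[[-0.643,-0.016,-0.02],[-0.0044,-0.0036,0.016],0],[[-0.643,-0.016,-0.02],[-0.0044,-0.0036,0.016],0],[[-0.643,-0.016,-0.02],[-0.0044,-0.0036,0.016],0],[[-0.643,-0.016,-0.02],[-0.0044,-0.0036,0.016],0],[[-0.643,-0.016,-0.02],[-0.0044,-0.0036,0.016],0],[[-0.643,-0.016,-0.02],[-0.0044,-0.0036,0.016],0],[[-0.643,-0.016,-0.02],[-0.0044,-0.0036,0.016],0],[[-0.643,-0.016,-0.02],[-0.0044,-0.0036,0.016],0],[[-0.643,-0.016,-0.02],[-0.0044,-0.0036,0.016],0]]}}

```text
time_s: 3.17
position: [0.4837, 0.3705, 0.253]
tcp_rot: [[-0.556, 0.8, 0.225], [0.827, 0.559, 0.058], [-0.079, 0.218, -0.973]]
force: [-0.4, -0.1, 0.2]
opening: 1.004
grasp_force: 0.0
```

Request:
{"api": "move_arm", "payload": {"increments": [[[-0.643,-0.016,-0.02],[-0.0044,-0.0036,0.016],0],[[-0.643,-0.016,-0.02],[-0.0044,-0.0036,0.016],0],[[-0.643,-0.016,-0.02],[-0.0044,-0.0036,0.016],0],[[-0.643,-0.016,-0.02],[-0.0044,-0.0036,0.016],0],[[-0.643,-0.016,-0.02],[-0.0044,-0.0036,0.016],0],[[-0.643,-0.016,-0.02],[-0.0044,-0.0036,0.016],0],[[-0.643,-0.016,-0.02],[-0.0044,-0.0036,0.016],0],[[-0.643,-0.016,-0.02],[-0.0044,-0.0036,0.016],0],[[-0.643,-0.016,-0.02],[-0.0044,-0.0036,0.016],0],[[-0.643,-0.016,-0.02],[-0.0044,-0.0036,0.016],0],[[-0.643,-0.016,-0.02],[-0.0044,-0.0036,0.016],0],[[-0.643,-0.016,-0.02],[-0.0044,-0.0036,0.016],0],[[-0.643,-0.016,-0.02],[-0.0044,-0.0036,0.016],0],[[-0.643,-0.016,-0.02],[-0.0044,-0.0036,0.016],0],[[-0.643,-0.016,-0.02],[-0.0044,-0.0036,0.016],0],[[-0.643,-0.016,-0.02],[-0.0044,-0.0036,0.016],0],[[-0.643,-0.016,-0.02],[-0.0044,-0.0036,0.016],0],[[-0.643,-0.016,-0.02],[-0.0044,-0.0036,0.016],0],[[-0.643,-0.016,-0.02],[-0.0044,-0.0036,0.016],0],[[-0.643,-0.016,-0.02],[-0.0044,-0.0036,0.016],0]]}}

```text
time_s: 4.83
position: [0.5707, 0.0033, 0.2825]
tcp_rot: [[0.09, 0.901, 0.425], [0.996, -0.081, -0.04], [-0.001, 0.427, -0.904]]
force: [-0.2, 0.2, -0.5]
opening: 1.002
grasp_force: 0.0
```

Run:
```python
from plan import *
s=read_state();print(s["joint_positions"],s["position"],s["time_s"],shield(65,.22)[0])
print(s["tcp_rot"]-shield(65,.22)[1])
plan(cur(),shield(65,.142),10)
c=capture("side");c2=capture("top")
cv2.imwrite("pics/b.png",np.hstack([c["img"][60:330,140:460],c2["img"][100:370,180:440]])[:,:,::-1])
```

```text
[-12.5764  13.4838 105.0384   5.2096  36.4732 -10.9422] [0.5707 0.0033 0.2825] 4.8333 [0.5696 0.0038 0.2814]
[[-0.0006 -0.0021  0.0046]
 [ 0.0001  0.0013 -0.0014]
 [-0.0014  0.0047  0.0022]]
10 x shift [ 0.0015 -0.0057  0.2619] turn [0.0002 0.     0.0001] deg/row 0.03
  path [[0.574, 0.003, 0.275], [0.58, 0.003, 0.261], [0.587, 0.002, 0.247], [0.593, 0.002, 0.232], [0.599, 0.001, 0.218]]
```

View pics/b.png

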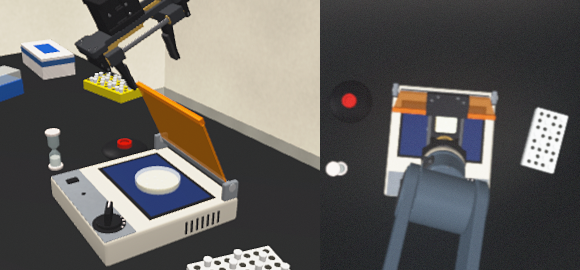

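The fingers straddle the free edge, whose middle is near (170,103) in the left crop. I'll slide on and close.

Request:
{"api": "move_arm", "payload": {"increments": [[[0,-0.006,0.262],[0,0,0],0],[[0,-0.006,0.262],[0,0,0],0],[[0,-0.006,0.262],[0,0,0],0],[[0,-0.006,0.262],[0,0,0],0],[[0,-0.006,0.262],[0,0,0],0],[[0,-0.006,0.262],[0,0,0],0],[[0,-0.006,0.262],[0,0,0],0],[[0,-0.006,0.262],[0,0,0],0],[[0,-0.006,0.262],[0,0,0],0],[[0,-0.006,0.262],[0,0,0],0],[[0,0,0],[0,0,0],0]]}}

```text
time_s: 5.85
position: [0.6023, 0.0013, 0.2086]
tcp_rot: [[0.088, 0.902, 0.423], [0.996, -0.08, -0.039], [-0.001, 0.424, -0.906]]
force: [0.8, -0.3, -0.2]
opening: 1.003
grasp_force: 0.0
```

Request:
{"api": "move_arm", "payload": {"increments": [[[0,0,0],[0,0,0],0.6],[[0,0,0],[0,0,0],0.8],[[0,0,0],[0,0,0],1],[[0,0,0],[0,0,0],1],[[0,0,0],[0,0,0],1],[[0,0,0],[0,0,0],1],[[0,0,0],[0,0,0],1],[[0,0,0],[0,0,0],1],[[0,0,0],[0,0,0],1],[[0,0,0],[0,0,0],1]]}}

```text
time_s: 6.68
position: [0.6024, 0.0013, 0.2104]
tcp_rot: [[0.088, 0.901, 0.425], [0.996, -0.079, -0.039], [-0.002, 0.427, -0.904]]
force: [0.6, 0.1, 0.2]
opening: 0.326
grasp_force: 0.0
```

Run:
```python
from plan import *
s=read_state();print(s["joint_positions"],s["position"],s["time_s"],s["opening"],s["force"],s["moment"])
p,r=cur();d=p-H;print("angle from hinge",np.degrees(np.arctan2(d[2],-d@ux)),np.hypot(d[2],d@ux),"tool",np.degrees(np.arcsin(-r[2,2])))
c=capture("side");c2=capture("top")
cv2.imwrite("pics/c.png",np.hstack([c["img"][60:330,140:460],c2["img"][100:370,180:440]])[:,:,::-1])
```

```text
[-11.9667  22.2165 105.9724   6.3329  26.8546 -11.9436] [0.6024 0.0013 0.2104] 6.6833 0.3256012687261224 [0.5997 0.097  0.1672] [-0.0913  0.3659  0.0309]
angle from hinge 64.93194586946292 0.1417716382696564 tool 64.75100898101769
```

View pics/c.png

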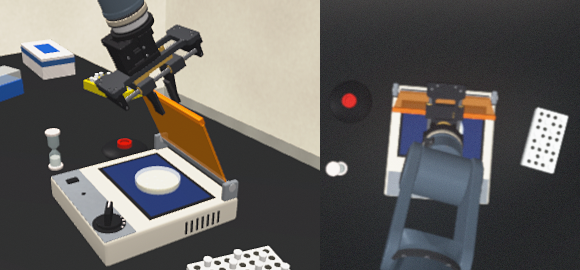

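The fingers straddle the edge at about (165,100) and are still closing.

Request:
{"api": "move_arm", "payload": {"increments": [[[0,0,0],[0,0,0],1],[[0,0,0],[0,0,0],1],[[0,0,0],[0,0,0],1],[[0,0,0],[0,0,0],1],[[0,0,0],[0,0,0],1],[[0,0,0],[0,0,0],1]]}}

```text
time_s: 7.28
position: [0.603, 0.0012, 0.2107]
tcp_rot: [[0.089, 0.9, 0.426], [0.996, -0.079, -0.039], [-0.002, 0.428, -0.904]]
force: [2.3, 0.3, -0.6]
opening: 0.113
grasp_force: 30.0
```

Run:
```python
from plan import *
s=read_state();print(s["joint_positions"],s["position"],s["time_s"],s["opening"]*87,s["grasp_force"],s["force"],s["moment"])
p,r=cur();d=p-H;print("angle from hinge",np.degrees(np.arctan2(d[2],-d@ux)),np.hypot(d[2],d@ux),"tool",np.degrees(np.arcsin(-r[2,2])))
```

```text
[-11.9664  22.2214 105.9296   6.3511  26.8177 -11.9367] [0.603  0.0012 0.2107] 7.2833 9.792721544151359 29.989372193813324 [ 2.297   0.2683 -0.626 ] [ 0.0999 -0.1005 -0.1271]
angle from hinge 65.21494824597768 0.14178853217048293 tool 64.67550411747337
```

Request:
{"api": "move_arm", "payload": {"increments": [[[0,-0.0826,0],[-0.0083,0,0],1],[[0,-0.0826,0],[-0.0083,0,0],1],[[0,-0.0826,0],[-0.0083,0,0],1],[[0,-0.0826,0],[-0.0083,0,0],1],[[0,-0.0826,0],[-0.0083,0,0],1],[[0,-0.0826,0],[-0.0083,0,0],1],[[0,-0.0826,0],[-0.0083,0,0],1],[[0,-0.0826,0],[-0.0083,0,0],1],[[0,-0.0826,0],[-0.0083,0,0],1],[[0,-0.0826,0],[-0.0083,0,0],1]]}}

```text
time_s: 8.12
position: [0.5815, 0.0033, 0.1981]
tcp_rot: [[0.088, 0.813, 0.575], [0.996, -0.071, -0.052], [-0.002, 0.577, -0.817]]
force: [7.2, 4.5, -4.9]
opening: 0.108
grasp_force: 30.0
```

```bash
cat > chk.py <<'E'
from plan import *
s=read_state();print(s["joint_positions"],s["position"],s["time_s"],s["opening"]*87,s["grasp_force"],s["force"],s["moment"])
p,r=cur();d=p-H;print("angle from hinge",np.degrees(np.arctan2(d[2],-d@ux)),np.hypot(d[2],d@ux),"tool",np.degrees(np.arcsin(-r[2,2])))
E
python3 chk.py
```

```text
[-13.1446  22.1525 117.1095  38.7514   7.3423 -45.2163] [0.5815 0.0033 0.1981] 8.1167 9.419126829160481 29.98948037624359 [ 7.2011  4.4914 -4.9495] [ 0.8542 -0.1198  0.525 ]
angle from hinge 55.08056606547604 0.14162189961504326 tool 54.73889583727593
```

The wrist is close to its singularity (j5 = 7°). I'll yaw the tool about the pad normal to steer clear of it, with the pads staying flat on the sheet.

Request:
{"api": "move_arm", "payload": {"increments": [[[0.011,0,0],[0,0.0083,0],1],[[0.011,0,0],[0,0.0083,0],1],[[0.011,0,0],[0,0.0083,0],1],[[0.011,0,0],[0,0.0083,0],1],[[0.011,0,0],[0,0.0083,0],1],[[0.011,0,0],[0,0.0083,0],1],[[0.011,0,0],[0,0.0083,0],1],[[0.011,0,0],[0,0.0083,0],1],[[0.011,0,0],[0,0.0083,0],1],[[0.011,0,0],[0,0.0083,0],1],[[0.011,0,0],[0,0.0083,0],1],[[0.011,0,0],[0,0.0083,0],1]]}}

```text
time_s: 9.12
position: [0.5806, 0.0064, 0.1978]
tcp_rot: [[-0.032, 0.815, 0.579], [0.985, -0.071, 0.155], [0.167, 0.576, -0.8]]
force: [-0.5, -3.5, -5.3]
opening: 0.113
grasp_force: 30.0
```

```bash
cat >> chk.py <<'E'
def hinge_turn(a,n):
    p,r=cur(); Q=R.from_rotvec(-np.radians(a)*uy).as_matrix() # a>0 lowers the shield
    plan((p,r),(H+Q@(p-H),Q@r),n)
n=r[:,1]; print("sheet angle from pad normal",np.degrees(np.arctan2(n@ux,n[2])), "azim", np.degrees(np.arctan2(r[1,2],r[0,2])))
hinge_turn(5,5); hinge_turn(10,10)
E
python3 chk.py
```

```text
[-21.6505  22.7594 117.4865  68.3336  22.6132 -81.2356] [0.5806 0.0064 0.1978] 9.1167 9.789280836881389 30.004996955394745 [-0.4898 -3.4656 -5.2898] [-0.9716  0.8712 -0.6706]
angle from hinge 54.59564020287958 0.1420693051646653 tool 53.175529039481084
sheet angle from pad normal 54.86233419022836 azim 14.947708226614518
5 x shift [-0.     -0.0826  0.0011] turn [-0.0082 -0.     -0.0017] deg/row 1.0
  path [[0.579, 0.007, 0.196], [0.577, 0.007, 0.195], [0.575, 0.007, 0.193], [0.573, 0.007, 0.192], [0.571, 0.007, 0.19]]
10 x shift [-0.     -0.0826  0.0011] turn [-0.0082 -0.     -0.0017] deg/row 1.0
  path [[0.579, 0.007, 0.196], [0.575, 0.007, 0.193], [0.571, 0.007, 0.19], [0.567, 0.008, 0.187], [0.564, 0.008, 0.183]]
```

Request:
{"api": "move_arm", "payload": {"increments": [[[0,-0.0826,0.001],[-0.0082,0,-0.0017],1],[[0,-0.0826,0.001],[-0.0082,0,-0.0017],1],[[0,-0.0826,0.001],[-0.0082,0,-0.0017],1],[[0,-0.0826,0.001],[-0.0082,0,-0.0017],1],[[0,-0.0826,0.001],[-0.0082,0,-0.0017],1],[[0,-0.0826,0.001],[-0.0082,0,-0.0017],1],[[0,-0.0826,0.001],[-0.0082,0,-0.0017],1],[[0,-0.0826,0.001],[-0.0082,0,-0.0017],1],[[0,-0.0826,0.001],[-0.0082,0,-0.0017],1],[[0,-0.0826,0.001],[-0.0082,0,-0.0017],1],[[0,0,0],[0,0,0],1]]}}

```text
time_s: 10.03
position: [0.5626, 0.0082, 0.1822]
tcp_rot: [[-0.057, 0.701, 0.711], [0.988, -0.064, 0.143], [0.146, 0.711, -0.688]]
force: [-0.1, -3.6, 0.5]
opening: 0.114
grasp_force: 30.0
```

```bash
python3 chk.py
```

```text
[ -24.5063   27.3902  128.1378  120.4619   29.5358 -138.9336] [0.5626 0.0082 0.1822] 10.0333 9.892540731095666 29.994361996650696 [-0.0847 -3.5786  0.5441] [-0.6779  0.6314 -0.5956]
angle from hinge 44.95929527947953 0.14185736736456478 tool 43.50034609654761
sheet angle from pad normal 44.71526241671874 azim 11.353155733977475
5 x shift [-0.0001 -0.0825  0.0004] turn [-0.0082  0.     -0.0017] deg/row 1.0
  path [[0.561, 0.008, 0.18], [0.559, 0.008, 0.179], [0.557, 0.009, 0.177], [0.556, 0.009, 0.175], [0.554, 0.009, 0.173]]
10 x shift [-0.0001 -0.0825  0.0004] turn [-0.0082  0.     -0.0017] deg/row 1.0
  path [[0.561, 0.008, 0.18], [0.557, 0.009, 0.177], [0.554, 0.009, 0.173], [0.551, 0.009, 0.169], [0.548, 0.009, 0.165]]
```

Request:
{"api": "move_arm", "payload": {"increments": [[[0,0,0],[0,0,0],0.3],[[0,0,0],[0,0,0],0.3],[[0,0,0],[0,0,0],0.3],[[0,0,0],[0,0,0],0.3],[[0,0,0],[0,0,0],0.3],[[0,0,0],[0,0,0],0.3],[[0,0,0],[0,0,0],0.3],[[0,0,0],[0,0,0],0.3],[[0,0,-0.2],[0,0,0],0.3],[[0,0,-0.3],[0,0,0],0.3],[[0,0,-0.4],[0,0,0],0.3],[[0,0,-0.4],[0,0,0],0.3],[[0,0,-0.4],[0,0,0],0.3],[[0,0,-0.4],[0,0,0],0.3],[[0,0,-0.4],[0,0,0],0.3]]}}

```text
time_s: 11.28
position: [0.5082, -0.0018, 0.2345]
tcp_rot: [[-0.06, 0.701, 0.71], [0.988, -0.062, 0.144], [0.145, 0.71, -0.689]]
force: [-0.7, -0.3, 0.8]
opening: 0.701
grasp_force: 0.0
```

Run:
```python
from plan import *
s=read_state();print(s["joint_positions"],s["position"],s["opening"],s["force"])
p,r=cur()
K=np.array([.4259,-.0635,0]); yaw=np.degrees(TH)+57.3
print(np.array(down(K,yaw)[1]))
for z in(.25,): 
    for q in ((K[0],K[1],z),): plan((p,r),down(q,yaw),40)
cs={n:capture(n) for n in("side","top")}
rr={}
for n,c in cs.items():
    pp=pinpoint(c,"shield_edge")
    if pp: rr[n]=ray(c,pp[0]["xy"]);print(n,pp[0])
if len(rr)==2:
    e=tri(*rr.values());d=e-H;print(e,np.degrees(np.arctan2(d[2],-d@ux)),np.hypot(d[2],d@ux))
outs=[]
for n,c in cs.items():
    im=cv2.resize(np.ascontiguousarray(c["img"][:,:,::-1]),None,fx=2,fy=2,interpolation=cv2.INTER_CUBIC)
    for a,col in((40,(0,0,255)),(45,(0,255,0)),(50,(255,0,0))):
        a=np.radians(a);pts=[H-.16*np.cos(a)*ux+.16*np.sin(a)*uz+b*uy for b in(-.111,.111)]
        cv2.polylines(im,[np.int32([(proj(c,q)+.5)*2 for q in pts])],False,col,1)
    x,y=(proj(c,H)*2).astype(int);outs.append(im[max(0,y-250):][:500,x-250:x+140])
cv2.imwrite("pics/d.png",np.hstack(outs))
```

```text
[ -31.0456   16.33    132.0995  100.9189   29.9042 -123.2897] [ 0.5082 -0.0018  0.2345] 0.700546948439714 [-0.7288 -0.3147  0.7552]
[[ 0.6142  0.7892 -0.    ]
 [ 0.7892 -0.6142 -0.    ]
 [ 0.      0.     -1.    ]]
40 x shift [-0.0684 -0.0399 -0.0408] turn [ 0.0085 -0.005   0.0074] deg/row 1.48
  path [[0.507, -0.004, 0.234], [0.493, -0.02, 0.233], [0.477, -0.034, 0.234], [0.459, -0.046, 0.237], [0.442, -0.056, 0.243]]
side {'xy': [0.5041, 0.4245], 'confidence': 0.72}
top {'xy': [0.5405, 0.5593], 'confidence': 0.71}
[0.5499 0.0048 0.1981] 45.8419441277698 0.1617822953527032
```

View pics/d.png

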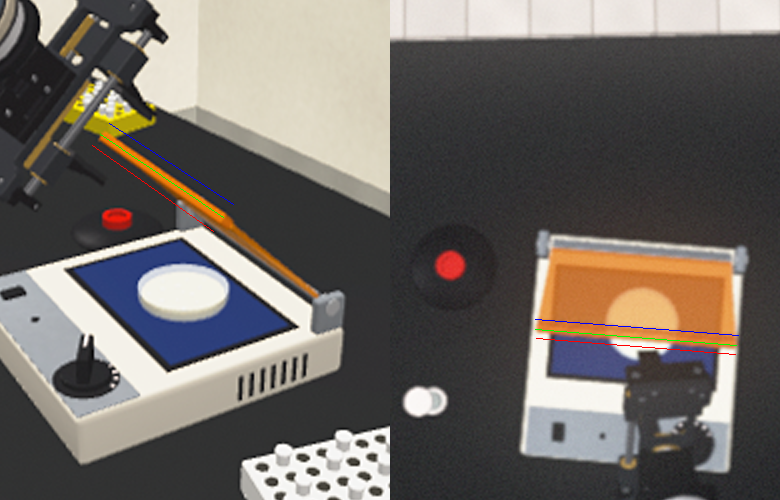

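The 45° line (green) lies along the shield edge in both views, and the dish has not moved. Next is the knob.

Request:
{"api": "move_arm", "payload": {"increments": [[[-0.0684,-0.04,-0.041],[0.0085,-0.005,0.0074],0.3],[[-0.0684,-0.04,-0.041],[0.0085,-0.005,0.0074],0.3],[[-0.0684,-0.04,-0.041],[0.0085,-0.005,0.0074],0.3],[[-0.0684,-0.04,-0.041],[0.0085,-0.005,0.0074],0.3],[[-0.0684,-0.04,-0.041],[0.0085,-0.005,0.0074],0.3],[[-0.0684,-0.04,-0.041],[0.0085,-0.005,0.0074],0.3],[[-0.0684,-0.04,-0.041],[0.0085,-0.005,0.0074],0.3],[[-0.0684,-0.04,-0.041],[0.0085,-0.005,0.0074],0.3],[[-0.0684,-0.04,-0.041],[0.0085,-0.005,0.0074],0.3],[[-0.0684,-0.04,-0.041],[0.0085,-0.005,0.0074],0.3],[[-0.0684,-0.04,-0.041],[0.0085,-0.005,0.0074],0.3],[[-0.0684,-0.04,-0.041],[0.0085,-0.005,0.0074],0.3],[[-0.0684,-0.04,-0.041],[0.0085,-0.005,0.0074],0.3],[[-0.0684,-0.04,-0.041],[0.0085,-0.005,0.0074],0.3],[[-0.0684,-0.04,-0.041],[0.0085,-0.005,0.0074],0.3],[[-0.0684,-0.04,-0.041],[0.0085,-0.005,0.0074],0.3],[[-0.0684,-0.04,-0.041],[0.0085,-0.005,0.0074],0.3],[[-0.0684,-0.04,-0.041],[0.0085,-0.005,0.0074],0.3],[[-0.0684,-0.04,-0.041],[0.0085,-0.005,0.0074],0.3],[[-0.0684,-0.04,-0.041],[0.0085,-0.005,0.0074],0.3]]}}

```text
time_s: 13.15
position: [0.4711, -0.0386, 0.2334]
tcp_rot: [[0.308, 0.865, 0.397], [0.94, -0.34, 0.012], [0.145, 0.369, -0.918]]
force: [-0.5, 0.2, -0.4]
opening: 0.7
grasp_force: 0.0
```

Run:
```python
from plan import *
s=read_state();print(s["joint_positions"],s["position"],s["force"])
yaw=np.degrees(TH)+57.3
plan(cur(),down((.4259,-.0635,.25),yaw),20)
```

```text
[-25.2321  10.4815 119.3753  20.6012  30.6963 -21.4847] [ 0.4711 -0.0386  0.2334] [-0.4642  0.2129 -0.395 ]
20 x shift [-0.0693 -0.0404 -0.0428] turn [ 0.0084 -0.005   0.0075] deg/row 1.48
  path [[0.469, -0.04, 0.234], [0.46, -0.046, 0.236], [0.451, -0.051, 0.239], [0.442, -0.056, 0.242], [0.433, -0.061, 0.246]]
```

Request:
{"api": "move_arm", "payload": {"increments": [[[-0.0693,-0.0404,-0.043],[0.0084,-0.005,0.0075],0.3],[[-0.0693,-0.0404,-0.043],[0.0084,-0.005,0.0075],0.3],[[-0.0693,-0.0404,-0.043],[0.0084,-0.005,0.0075],0.3],[[-0.0693,-0.0404,-0.043],[0.0084,-0.005,0.0075],0.3],[[-0.0693,-0.0404,-0.043],[0.0084,-0.005,0.0075],0.3],[[-0.0693,-0.0404,-0.043],[0.0084,-0.005,0.0075],0.3],[[-0.0693,-0.0404,-0.043],[0.0084,-0.005,0.0075],0.3],[[-0.0693,-0.0404,-0.043],[0.0084,-0.005,0.0075],0.3],[[-0.0693,-0.0404,-0.043],[0.0084,-0.005,0.0075],0.3],[[-0.0693,-0.0404,-0.043],[0.0084,-0.005,0.0075],0.3],[[-0.0693,-0.0404,-0.043],[0.0084,-0.005,0.0075],0.3],[[-0.0693,-0.0404,-0.043],[0.0084,-0.005,0.0075],0.3],[[-0.0693,-0.0404,-0.043],[0.0084,-0.005,0.0075],0.3],[[-0.0693,-0.0404,-0.043],[0.0084,-0.005,0.0075],0.3],[[-0.0693,-0.0404,-0.043],[0.0084,-0.005,0.0075],0.3],[[-0.0693,-0.0404,-0.043],[0.0084,-0.005,0.0075],0.3],[[-0.0693,-0.0404,-0.043],[0.0084,-0.005,0.0075],0.3],[[-0.0693,-0.0404,-0.043],[0.0084,-0.005,0.0075],0.3],[[-0.0693,-0.0404,-0.043],[0.0084,-0.005,0.0075],0.3],[[-0.0693,-0.0404,-0.043],[0.0084,-0.005,0.0075],0.3],[[0,0,0],[0,0,0],0.3]]}}

```text
$.increments: bad value
```

Run:
```python
from plan import *
s=read_state();print(s["joint_positions"],s["position"],s["force"],s["time_s"])
yaw=np.degrees(TH)+57.3
plan(cur(),down((.4259,-.0635,.12),yaw),10)
plan(cur(),down((.4259,-.0635,.25),yaw),1)
c=capture("side")
rs={}
for l in("knob_grip","knob_axis"):
    p=pinpoint(c,l)
    if p: print(l,p[0]["confidence"],atz(c,p[0]["xy"],.08 if l[-1]=='p' else .055))
```

```text
[-25.2321  10.4815 119.3753  20.6012  30.6963 -21.4847] [ 0.4711 -0.0386  0.2334] [-0.4642  0.2129 -0.395 ] 13.15
10 x shift [-0.1818 -0.1681  0.3383] turn [ 0.0169 -0.0099  0.0149] deg/row 2.95
  path [[0.469, -0.042, 0.221], [0.463, -0.048, 0.198], [0.455, -0.054, 0.175], [0.445, -0.058, 0.152], [0.433, -0.062, 0.13]]
1 x shift [-1.1625 -0.8169 -1.1155] turn [ 0.1686 -0.0993  0.1492] deg/row 29.53
  path [[0.426, -0.064, 0.25]]
knob_grip 0.73 [ 0.4314 -0.0533  0.08  ]
knob_axis 0.58 [ 0.4258 -0.0526  0.055 ]
```

Too many rows: the call had 21. Resending with 20.

Request:
{"api": "move_arm", "payload": {"increments": [[[-0.0693,-0.0404,-0.043],[0.0084,-0.005,0.0075],0.3],[[-0.0693,-0.0404,-0.043],[0.0084,-0.005,0.0075],0.3],[[-0.0693,-0.0404,-0.043],[0.0084,-0.005,0.0075],0.3],[[-0.0693,-0.0404,-0.043],[0.0084,-0.005,0.0075],0.3],[[-0.0693,-0.0404,-0.043],[0.0084,-0.005,0.0075],0.3],[[-0.0693,-0.0404,-0.043],[0.0084,-0.005,0.0075],0.3],[[-0.0693,-0.0404,-0.043],[0.0084,-0.005,0.0075],0.3],[[-0.0693,-0.0404,-0.043],[0.0084,-0.005,0.0075],0.3],[[-0.0693,-0.0404,-0.043],[0.0084,-0.005,0.0075],0.3],[[-0.0693,-0.0404,-0.043],[0.0084,-0.005,0.0075],0.3],[[-0.0693,-0.0404,-0.043],[0.0084,-0.005,0.0075],0.3],[[-0.0693,-0.0404,-0.043],[0.0084,-0.005,0.0075],0.3],[[-0.0693,-0.0404,-0.043],[0.0084,-0.005,0.0075],0.3],[[-0.0693,-0.0404,-0.043],[0.0084,-0.005,0.0075],0.3],[[-0.0693,-0.0404,-0.043],[0.0084,-0.005,0.0075],0.3],[[-0.0693,-0.0404,-0.043],[0.0084,-0.005,0.0075],0.3],[[-0.0693,-0.0404,-0.043],[0.0084,-0.005,0.0075],0.3],[[-0.0693,-0.0404,-0.043],[0.0084,-0.005,0.0075],0.3],[[-0.0693,-0.0404,-0.043],[0.0084,-0.005,0.0075],0.3],[[-0.0693,-0.0404,-0.043],[0.0084,-0.005,0.0075],0.3]]}}

```text
time_s: 14.97
position: [0.4255, -0.0632, 0.2502]
tcp_rot: [[0.615, 0.788, 0.001], [0.788, -0.615, -0.001], [0.0, 0.001, -1.0]]
force: [0.2, -0.4, -0.6]
opening: 0.698
grasp_force: 0.0
```

Run:
```python
from plan import *
s=read_state();print(s["joint_positions"],s["position"],s["force"],s["time_s"])
yaw=np.degrees(TH)+57.3
plan(cur(),down((.4259,-.0635,.12),yaw),15)
c=capture("side")
for l in("knob_grip","knob_axis"):
    p=pinpoint(c,l)
    if p: print(l,p[0]["confidence"],atz(c,p[0]["xy"],.08 if l[-1]=='p' else .055))
cv2.imwrite("pics/e.png",cv2.resize(c["img"][150:330,150:390],None,fx=3,fy=3,interpolation=cv2.INTER_CUBIC)[:,:,::-1])
```

```text
[-23.3845  12.7981 106.6524  -0.0185  60.4691  14.604 ] [ 0.4255 -0.0632  0.2502] [ 0.2415 -0.3795 -0.5806] 14.9667
15 x shift [-0.0001  0.0008  0.2893] turn [ 0. -0. -0.] deg/row 0.01
  path [[0.426, -0.063, 0.242], [0.426, -0.063, 0.215], [0.426, -0.063, 0.189], [0.426, -0.063, 0.163], [0.426, -0.063, 0.137]]
knob_axis 0.68 [ 0.4224 -0.0631  0.055 ]
```

View pics/e.png

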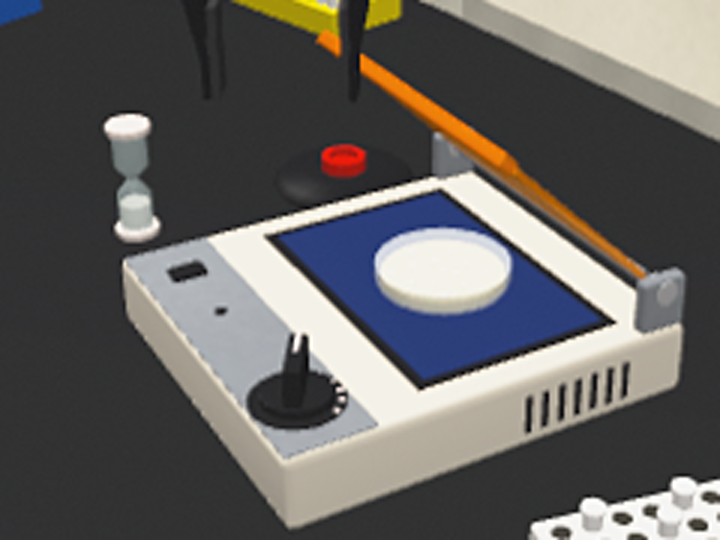

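Request:
{"api": "move_arm", "payload": {"increments": [[[0,0,0.4],[0,0,0],0.4],[[0,0,0.4],[0,0,0],0.4],[[0,0,0.4],[0,0,0],0.4],[[0,0,0.4],[0,0,0],0.4],[[0,0,0.4],[0,0,0],0.4],[[0,0,0.4],[0,0,0],0.4],[[0,0,0.4],[0,0,0],0.4],[[0,0,0.4],[0,0,0],0.4],[[0,0,0.4],[0,0,0],0.4],[[0,0,0.4],[0,0,0],0.4],[[0,0,0.4],[0,0,0],0.4],[[0,0,0.4],[0,0,0],0.4],[[0,0,0.3],[0,0,0],0.4],[[0,0,0.3],[0,0,0],0.4],[[0,0,0.2],[0,0,0],0.4],[[0,0,0.2],[0,0,0],0.4],[[0,0,0.2],[0,0,0],0.4],[[0,0,0.1],[0,0,0],0.4]]}}

```text
time_s: 16.62
position: [0.4262, -0.0643, 0.0672]
tcp_rot: [[0.616, 0.788, 0.002], [0.788, -0.616, -0.003], [-0.001, 0.004, -1.0]]
force: [-0.0, -0.2, -0.1]
opening: 0.598
grasp_force: 0.0
```

Run:
```python
from plan import *
s=read_state();print(s["joint_positions"],s["position"],s["force"],s["moment"],s["time_s"])
```

```text
[-23.4378  32.7407 117.1806  -0.1709  29.8899  14.7093] [ 0.4262 -0.0643  0.0672] [-0.0357 -0.2266 -0.1294] [-0.0768  0.0942  0.0106] 16.6167
```

Request:
{"api": "move_arm", "payload": {"increments": [[[0,0,0],[0,0,0],0.85],[[0,0,0],[0,0,0],0.85],[[0,0,0],[0,0,0],0.85],[[0,0,0],[0,0,0],0.85],[[0,0,0],[0,0,0],0.85],[[0,0,0],[0,0,0],0.85],[[0,0,0],[0,0,0],1],[[0,0,0],[0,0,0],1],[[0,0,0],[0,0,0],1],[[0,0,0],[0,0,0],1],[[0,0,0],[0,0,0],1],[[0,0,0],[0,0,0],1]]}}

```text
time_s: 17.62
position: [0.4252, -0.0636, 0.0678]
tcp_rot: [[0.616, 0.788, 0.001], [0.788, -0.616, -0.002], [-0.001, 0.002, -1.0]]
force: [-2.8, 3.4, 5.8]
opening: 0.126
grasp_force: 30.0
```

```bash
cat > k.py <<'E'
from plan import *
s=read_state();r=np.array(s["tcp_rot"]);m=np.array(s["moment"]);f=np.array(s["force"])
print("t",s["time_s"],"p",s["position"],"f",f,"f_tool",r.T@f,"m",m,"open mm",round(s["opening"]*87,2),"gf",s["grasp_force"])
yaw=np.degrees(np.arctan2(r[1,0],r[0,0]));print("tool yaw",yaw,"knob if rigid rad",np.radians(np.degrees(TH)+57.3-yaw))
E
python3 k.py
```

```text
t 17.6167 p [ 0.4252 -0.0636  0.0678] f [-2.7731  3.4379  5.8433] f_tool [ 0.9944 -4.2933 -5.8508] m [ 0.5917  0.6064 -0.0232] open mm 10.94 gf 30.006583034992218
tool yaw 51.97674716488338 knob if rigid rad 0.0023082888889078192
```

Request:
{"api": "move_arm", "payload": {"increments": [[[0,-0.04,-0.02],[0,0,0.012],1],[[0,0,0],[0,0,0.012],1],[[0,0,0],[0,0,0.012],1],[[0,0,0],[0,0,0.012],1],[[0,0,0],[0,0,0.012],1],[[0,0,0],[0,0,0.012],1],[[0,0,0],[0,0,0.012],1],[[0,0,0],[0,0,0.012],1],[[0,0,0],[0,0,0.012],1],[[0,0,0],[0,0,0.012],1],[[0,0,0],[0,0,0],1],[[0,0,0],[0,0,0],1]]}}

```text
time_s: 18.62
position: [0.4247, -0.0631, 0.0679]
tcp_rot: [[0.792, 0.611, 0.001], [0.611, -0.792, -0.002], [-0.0, 0.002, -1.0]]
force: [-0.8, 2.7, -4.6]
opening: 0.123
grasp_force: 30.0
```

```bash
python3 k.py
```

```text
t 18.6167 p [ 0.4247 -0.0631  0.0679] f [-0.8104  2.6548 -4.5853] f_tool [ 0.9817 -2.6075  4.5789] m [0.691  0.3568 0.1247] open mm 10.66 gf 30.00319540500641
tool yaw 37.646095611216275 knob if rigid rad 0.2524253424564396
```

Request:
{"api": "move_arm", "payload": {"increments": [[[0,0,0],[0,0,0.012],1],[[0,0,0],[0,0,0.012],1],[[0,0,0],[0,0,0.012],1],[[0,0,0],[0,0,0.012],1],[[0,0,0],[0,0,0],1],[[0,0,0],[0,0,0],1]]}}

```text
time_s: 19.12
position: [0.4245, -0.0629, 0.0679]
tcp_rot: [[0.849, 0.528, 0.001], [0.528, -0.849, -0.002], [-0.0, 0.002, -1.0]]
force: [-0.5, 5.4, -4.6]
opening: 0.126
grasp_force: 30.0
```

```bash
python3 k.py
```

```text
t 19.1167 p [ 0.4245 -0.0629  0.0679] f [-0.4708  5.3923 -4.5777] f_tool [ 2.4488 -4.8361  4.5683] m [0.8932 0.3102 0.0708] open mm 10.95 gf 30.003032684326172
tool yaw 31.87473628021781 knob if rigid rad 0.3531545650980601
```

Request:
{"api": "move_arm", "payload": {"increments": [[[0,0,0],[0,0,0.012],1],[[0,0,0],[0,0,0.012],1],[[0,0,0],[0,0,0.012],1],[[0,0,0],[0,0,0.012],1],[[0,0,0],[0,0,0],1],[[0,0,0],[0,0,0],1]]}}

```text
time_s: 19.62
position: [0.4243, -0.0627, 0.0679]
tcp_rot: [[0.898, 0.44, 0.0], [0.44, -0.898, -0.001], [-0.0, 0.001, -1.0]]
force: [0.0, 5.3, -4.3]
opening: 0.126
grasp_force: 30.0
```

```bash
python3 k.py
```

```text
t 19.6167 p [ 0.4243 -0.0627  0.0679] f [ 0.0493  5.3123 -4.3239] f_tool [ 2.3852 -4.7538  4.3164] m [1.0121 0.3017 0.1943] open mm 10.99 gf 30.016878247261047
tool yaw 26.135142495147942 knob if rigid rad 0.453329374374533
```

Request:
{"api": "move_arm", "payload": {"increments": [[[0,0,0],[0,0,0.012],1],[[0,0,0],[0,0,0.012],1],[[0,0,0],[0,0,0.012],1],[[0,0,0],[0,0,0.012],1],[[0,0,0],[0,0,0],1],[[0,0,0],[0,0,0],1]]}}

```text
time_s: 20.12
position: [0.4242, -0.0624, 0.0679]
tcp_rot: [[0.937, 0.348, 0.0], [0.348, -0.937, -0.001], [-0.0, 0.001, -1.0]]
force: [-0.8, 7.2, -3.1]
opening: 0.123
grasp_force: 30.0
```

```bash
python3 k.py
```

```text
t 20.1167 p [ 0.4242 -0.0624  0.0679] f [-0.7725  7.1611 -3.0973] f_tool [ 1.7686 -6.9855  3.0898] m [1.2927 0.1815 0.2065] open mm 10.68 gf 30.02062976360321
tool yaw 20.36754265530716 knob if rigid rad 0.5539929815172523
```

Request:
{"api": "move_arm", "payload": {"increments": [[[0,0,0],[0,0,0.012],1],[[0,0,0],[0,0,0.012],1],[[0,0,0],[0,0,0.012],1],[[0,0,0],[0,0,0.012],1],[[0,0,0],[0,0,0],1],[[0,0,0],[0,0,0],1]]}}

```text
time_s: 20.62
position: [0.4241, -0.0622, 0.0679]
tcp_rot: [[0.968, 0.251, -0.0], [0.251, -0.968, -0.0], [-0.0, 0.0, -1.0]]
force: [-0.1, 9.3, -3.5]
opening: 0.126
grasp_force: 30.0
```

```bash
python3 k.py
```

```text
t 20.6167 p [ 0.4241 -0.0622  0.0679] f [-0.1038  9.3119 -3.5323] f_tool [ 2.2412 -9.0406  3.5276] m [1.3579 0.2228 0.1165] open mm 10.99 gf 30.006088614463806
tool yaw 14.561524066482804 knob if rigid rad 0.6553271223242322
```

The torque follows the click ripple, in phase with the rigid angle. I'll ease the side load and go on.

Request:
{"api": "move_arm", "payload": {"increments": [[[0,-0.035,0],[0,0,0.012],1],[[0,-0.035,0],[0,0,0.012],1],[[0,0,0],[0,0,0.012],1],[[0,0,0],[0,0,0.012],1],[[0,0,0],[0,0,0],1],[[0,0,0],[0,0,0],1]]}}

```text
time_s: 21.12
position: [0.4241, -0.0617, 0.0679]
tcp_rot: [[0.988, 0.155, 0.001], [0.155, -0.988, -0.003], [0.001, 0.003, -1.0]]
force: [-2.4, -1.0, -7.1]
opening: 0.125
grasp_force: 30.0
```

```bash
python3 k.py
```

```text
t 21.1167 p [ 0.4241 -0.0617  0.0679] f [-2.4308 -0.9692 -7.0957] f_tool [-2.5551  0.5602  7.0961] m [-0.13    0.8271  0.048 ] open mm 10.85 gf 30.000912845134735
tool yaw 8.894816011409889 knob if rigid rad 0.7542298356345387
```

Request:
{"api": "move_arm", "payload": {"increments": [[[0,0,0],[0,0,0.012],1],[[0,0,0],[0,0,0.012],1],[[0,0,0],[0,0,0.012],1],[[0,0,0],[0,0,0.012],1],[[0,0,0],[0,0,0],1],[[0,0,0],[0,0,0],1]]}}

```text
time_s: 21.62
position: [0.4241, -0.0614, 0.0679]
tcp_rot: [[0.998, 0.055, 0.001], [0.055, -0.998, -0.003], [0.001, 0.003, -1.0]]
force: [-2.8, 0.4, -10.1]
opening: 0.122
grasp_force: 30.0
```

```bash
python3 k.py
```

```text
t 21.6167 p [ 0.4241 -0.0614  0.0679] f [ -2.8012   0.3585 -10.1357] f_tool [-2.7853 -0.5378 10.1322] m [0.0687 0.7365 0.1839] open mm 10.65 gf 30.012896060943604
tool yaw 3.139560257450928 knob if rigid rad 0.8546779978354712
```

Request:
{"api": "move_arm", "payload": {"increments": [[[0,0,0],[0,0,0.012],1],[[0,0,0],[0,0,0.012],1],[[0,0,0],[0,0,0.012],1],[[0,0,0],[0,0,0.012],1],[[0,0,0],[0,0,0],1],[[0,0,0],[0,0,0],1]]}}

```text
time_s: 22.12
position: [0.4241, -0.0612, 0.068]
tcp_rot: [[0.999, -0.046, 0.001], [-0.046, -0.999, -0.002], [0.001, 0.002, -1.0]]
force: [-2.5, 1.7, -12.5]
opening: 0.122
grasp_force: 30.0
```

```bash
python3 k.py
```

```text
t 22.1167 p [ 0.4241 -0.0612  0.068 ] f [ -2.4968   1.7246 -12.4503] f_tool [-2.5866 -1.6343 12.4441] m [0.3271 0.7157 0.2042] open mm 10.59 gf 30.014738738536835
tool yaw -2.6384036443636965 knob if rigid rad 0.9555224919835148
```

Request:
{"api": "move_arm", "payload": {"increments": [[[0,0,0],[0,0,0.012],1],[[0,0,0],[0,0,0.012],1],[[0,0,0],[0,0,0.012],1],[[0,0,0],[0,0,0.012],1],[[0,0,0],[0,0,0],1],[[0,0,0],[0,0,0],1]]}}

```text
time_s: 22.62
position: [0.4241, -0.061, 0.068]
tcp_rot: [[0.989, -0.147, 0.001], [-0.147, -0.989, -0.002], [0.001, 0.002, -1.0]]
force: [-2.3, 4.1, -14.2]
opening: 0.122
grasp_force: 30.0
```

```bash
python3 k.py
```

```text
t 22.6167 p [ 0.4241 -0.061   0.068 ] f [ -2.3046   4.0626 -14.1503] f_tool [-2.8938 -3.7026 14.1408] m [0.8081 0.5737 0.0761] open mm 10.63 gf 29.999943673610687
tool yaw -8.439872536444062 knob if rigid rad 1.0567772256023449
```

Request:
{"api": "move_arm", "payload": {"increments": [[[0,-0.02,0.01],[0,0,0.009],1],[[0,0,0.01],[0,0,0.009],1],[[0,0,0],[0,0,0.009],1],[[0,0,0],[0,0,0.009],1],[[0,0,0],[0,0,0],1],[[0,0,0],[0,0,0],1]]}}

```text
time_s: 23.12
position: [0.4242, -0.0607, 0.0679]
tcp_rot: [[0.975, -0.222, 0.001], [-0.222, -0.975, -0.002], [0.002, 0.002, -1.0]]
force: [-3.5, 2.9, -7.4]
opening: 0.123
grasp_force: 30.0
```

```bash
python3 k.py
```

```text
t 23.1167 p [ 0.4242 -0.0607  0.0679] f [-3.4994  2.9215 -7.4172] f_tool [-4.0764 -2.0846  7.405 ] m [0.5505 1.0495 0.0407] open mm 10.7 gf 30.001393854618073
tool yaw -12.855532267680205 knob if rigid rad 1.1338450265601434
```

Request:
{"api": "move_arm", "payload": {"increments": [[[0,0,0],[0,0,0.009],1],[[0,0,0],[0,0,0.009],1],[[0,0,0],[0,0,0.009],1],[[0,0,0],[0,0,0.009],1],[[0,0,0],[0,0,0],1],[[0,0,0],[0,0,0],1]]}}

```text
time_s: 23.62
position: [0.4242, -0.0605, 0.0679]
tcp_rot: [[0.955, -0.295, 0.001], [-0.295, -0.955, -0.002], [0.002, 0.002, -1.0]]
force: [-3.5, 4.2, -6.8]
opening: 0.123
grasp_force: 30.0
```

```bash
python3 k.py
python3 - <<'E'
from plan import *
cs={n:capture(n) for n in("side","top")}
a=cv2.resize(cs["side"]["img"][130:330,180:390],None,fx=2.4,fy=2.4,interpolation=cv2.INTER_CUBIC)
b=cv2.resize(cs["top"]["img"][180:320,230:380],None,fx=2,fy=2,interpolation=cv2.INTER_CUBIC)
b=cv2.copyMakeBorder(b,0,a.shape[0]-b.shape[0],0,0,cv2.BORDER_CONSTANT)
o=np.hstack([a,b]);print(o.shape);cv2.imwrite("pics/f.png",o[:,:,::-1])
rr={}
for n,c in cs.items():
    pp=pinpoint(c,"shield_edge")
    if pp: rr[n]=ray(c,pp[0]["xy"])
if len(rr)==2:
    e=tri(*rr.values());d=e-H;print(e,np.degrees(np.arctan2(d[2],-d@ux)))
E
```

```text
t 23.6167 p [ 0.4242 -0.0605  0.0679] f [-3.473   4.17   -6.7849] f_tool [-4.563  -2.9703  6.7706] m [0.7218 1.0099 0.155 ] open mm 10.69 gf 30.00932604074478
tool yaw -17.167944729919835 knob if rigid rad 1.2091108227302605
(480, 804, 3)
[0.5465 0.007  0.1951] 44.20702925891409
```

View pics/f.png

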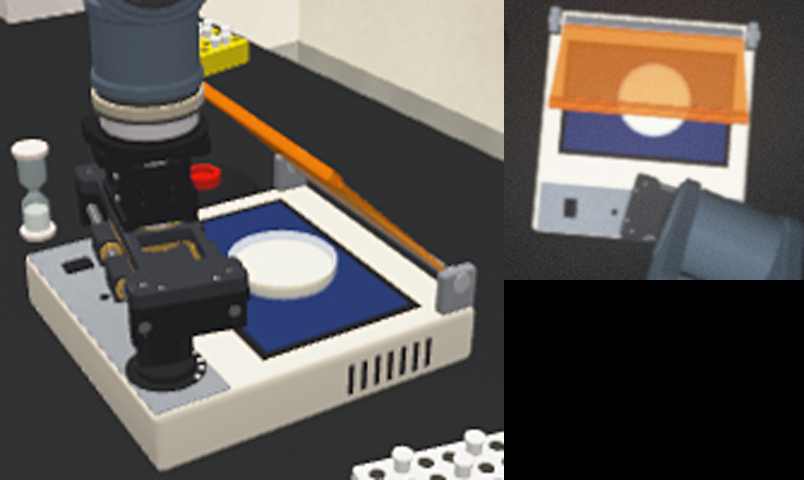

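The shield still stands at 45°, with its edge from (205,90) to (330,175), and the dish has not moved. The knob is held at about 1.2 rad, with the torque at its mid-ripple value. I'll settle briefly, then hand in.

Request:
{"api": "move_arm", "payload": {"increments": [[[0,0,0],[0,0,0],1],[[0,0,0],[0,0,0],1],[[0,0,0],[0,0,0],1],[[0,0,0],[0,0,0],1]]}}

```text
time_s: 24.15
position: [0.4242, -0.0605, 0.0679]
tcp_rot: [[0.955, -0.295, 0.002], [-0.295, -0.955, -0.002], [0.002, 0.002, -1.0]]
force: [-3.9, 3.8, -7.3]
opening: 0.124
grasp_force: 30.0
```

```bash
python3 k.py && python3 -c "
from rig import *
print(hand_in())"
```

```text
t 24.15 p [ 0.4242 -0.0605  0.0679] f [-3.8742  3.8063 -7.3232] f_tool [-4.8403 -2.5057  7.3089] m [0.7483 0.9419 0.1352] open mm 10.81 gf 30.009214282035828
tool yaw -17.162599840232005 knob if rigid rad 1.209017536807052
the job is handed in; nothing more can be done
None
```

Handed in at about 24 s: the shield stands at about 45° over the unmoved dish and the gripper is still holding the knob at about 1.2 rad, its third click; I judged the click from torque and wrist angle, because the pictures did not show the light.

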